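# Open the detector shutter and trim the lamp driver

### The job

Set up the bench for the light test: on the grey detector box, slide the black shutter one click along to its middle stop, so that its open hole sits over the light port (not on to the orange filter), and turn the sunken trim knob on the lamp driver until its white pointer meets the green mark. Let go of both and leave the circuit board, screwdriver and white ring where they lie.

Things in the scene. Friction and masses are not known exactly. Their poses are not given: they have to be found in the camera images.
- detector: Fixed grey box, 140 (x) x 200 (y) x 60 mm high; origin: centre of underside. Round 25 mm light port mid-top. Shutter opens along local +y between two rails along y at x = +-38 mm (12 mm wide, tops at z = 75, 64 mm clear between). Dots on the x = -38 rail at y = 0 (white), 40 (green), 80 mm (orange) mark the stops: the plate's white line stands level with the dot of its stop.
- shutter (a joint): Slide in m along the detector's +y, -0.003 to 0.083. Click stops: 0 (start; port covered), 0.040 (open 30 mm hole over port), 0.080 (orange filter over port). Let go, it settles into the nearest stop; passing the hump midway between stops takes about 7 N, then it pulls itself on. Light damping. Black plate 62 x 145 x 6 mm, its top at z = 65 mm.
- shutter_grip (a point): Centre of the yellow-tipped top of the shutter's upright grip fin, at z = 113 mm; moves with it. Fin: 12 mm thick along the slide (detector y), 44 mm wide across it (detector x), 48 mm high above the plate. At shutter = 0 it is at detector x = 0, y = 30 mm. Axes as the detector's.
- driver: Fixed lamp driver, 150 x 150 x 70 mm high, blue with white top; origin: centre of underside. Mid-top a round well, 100 mm across, 34 mm deep (floor at z = 36 mm), holds the trim knob on its axis. The green mark (on rim and well floor) lies from the centre in the direction 2.542 rad counter-clockwise (from above) from the driver's +x.
- trim (a joint): Knob angle in rad, growing clockwise seen from above, 0 to 2.8; 2.0 is on the green mark. The pointer's direction is 2.542 + (2.0 - trim) rad counter-clockwise from the driver's +x. Starts short of the mark, 0.6 to 1.3. Friction 0.06 N m; stays where it is left.
- trim_grip (a point): Centre of the knob's top, on its axis, z = 70 mm, level with the well's rim. Knob: black upright bar 50 mm long, 16 mm thick, 30 mm high on a 40 mm disc 4 mm thick on the well floor. One bar end is the pointer: white stripe on top and white end face. Site +x runs along the bar, away from the pointer.
- board: Loose green circuit board, 80 x 120 mm, 21 mm high, on four brass stand-offs; origin at the centre of its underside. Leave alone.
- driver_tool: Loose screwdriver, 160 mm long, lying along its x. Leave alone.
- coil_ring: Loose white plastic ring, 100 mm across, 30 mm high, lying flat. Leave alone.
There are look-alikes about, which are no part of the job. Of the things like the driver, leave any that is turquoise; of the rest the larger one is meant.

How it is judged:
At the end, for the whole second after the job is handed in: The shutter rests in its middle stop (slide within 4 mm of 40 mm) and the trim knob's pointer is within 0.15 rad (about 9 degrees) of the green mark (value of joint shutter between 0.036 and 0.044 m and value of joint trim between 1.85 and 2.15 rad); the robot touches nothing.
It fails at once if the circuit board, the screwdriver or the white ring is moved by more than 30 mm (distance of any of board, driver_tool, coil_ring from where it was at the start of the episode above 0.03 m).
It also fails if it takes over 45 s, if anything falls off the work surface, if the arm or the gripper's body presses on something with over 40 N, if the wrist force passes 120 N, or if a joint passes its speed limit or range.

### The arm

A 6-joint arm with a two-finger parallel gripper is mounted at the origin on the work surface. World frame = base frame: x ahead of the robot, y to its left, z up, the work surface at z = 0. Lengths are in m, angles in rad, forces in N, time in s.
With the tool pointing down it reaches from about 0.35 to 0.975 m from the base axis. Payload 7.1 kg.
Tool frame: the origin (TCP) lies midway between the tips of the shut fingers; the grasp point (between the pads) lies 19 mm behind it; z points along the fingers, y is the line along which they close (so a half turn about z gives the same grasp; the last joint's range is limited). The gripper opens to 88 mm and grips with 3 to 60 N. Pads are 20 mm wide; open, the fingers measure 115 mm over their backs; the gripper's body (75 mm by 178 mm) begins 61 mm behind the grasp point.
Start: joints at [1.185, 0.423, 1.63, -0, 1.089, -0.019], TCP at [0.224, 0.583, 0.195] pointing down, gripper open.
Joint ranges: [-3, 3], [-0.9, 2.11], [0.09, 2.58], [-1.31, 4.45], [0.11, 2.69], [-2.54, 2.54]. Speed limits (rad/s): [2.39, 2.39, 3.01, 3.14, 3.14, 3.14].

### API

Orientations are given as a unit quaternion [w, x, y, z].
In Python, from station import move_pose, movel, movej, command_gripper, wait, inverse_kinematics, read_camera, camera_info, MotionError, job_done, get_time, get_joint_pos, get_qvel, get_effort, get_tcp_pos, get_ee_rot, get_ft_force, get_ft_torque, get_grip_width, get_finger_force gives the robot as it stands. Calls block until the motion is done:
- move_pose(position, orientation): joint-space move of the TCP to a pose.
- movel(position, frame=None, v=0.15, until_force=None): straight line of the TCP; frame=None keeps the orientation; v is the mean speed in m/s. With until_force (N) it stops when the force on the tool has changed by that much, and returns True; else False.
- movej(angles): joint-space move.
- command_gripper(opening): opening from 0.0 (shut) to 1.0 (fully open); the grip force is fixed at half the most; returns when the fingers have stopped.
- wait(seconds).
- inverse_kinematics(position, orientation): joint angles nearest the present ones, or None.
- read_camera(name): name is "scene" or "top" or "wrist"; returns the picture (420x560x3 uint8, red, green, blue); there is no depth.
- camera_info(name): a dict with "intrinsics" (3x3 intrinsics, pixels), "T" (4x4, takes a point from camera to world coordinates); the wrist camera has in their place "tool_from_camera" (4x4, takes a point from camera to tool coordinates, whose origin is the TCP and whose axes are the flange's). Camera axes: x right, y up, looking along -z (the intrinsics and any distortion apply to the point x, -y, -z); pixel columns grow to the right and rows downward; lengths in m; the calibration is good to about 2 mm. A picture is of the moment at which its call begins: read the wrist's pose just before it. camera_info takes no time and is no camera call.
A pose or a line that the arm cannot do raises MotionError and nothing moves.
- job_done(): hands the job in; it is judged then, once.
Readings, each from a call of its own:
- get_time(): time.
- get_joint_pos(): joint angles.
- get_qvel(): joint speeds.
- get_effort(): joint torques, N m.
- get_tcp_pos(): TCP position.
- get_ee_rot(): TCP orientation.
- get_ft_force(): force on the tool from outside, world axes, zero at the start.
- get_ft_torque(): the same for the moment, N m.
- get_grip_width(): opening from 0.0 (shut) to 1.0 (fully open).
- get_finger_force(): force on a finger pad.
Only numpy, scipy, OpenCV 4.12 (cv2) and the standard library are available. Lean on these libraries where they do the work, as an engineer would, in place of code of your own. Each camera call takes 0.05 s, during which the arm holds its last target. There are 200 camera calls.

## Working session

There is one attempt and no reset: what is moved stays moved. The work goes in short steps, each a Python script; the robot and the scene stay as the last script left them, time stands still between calls to the robot, and variables do not carry over. Pictures are saved under pics/ and viewed, at most 10 in all, crops included, and the job is handed in when it is done.

```bash
ls; mkdir -p pics
python3 - <<'E'
from station import *
import cv2
for n in("top","scene"):
    cv2.imwrite(f"pics/{n}0.png",read_camera(n)[:,:,::-1]); c=camera_info(n); print(n,c)
print(camera_info("wrist"),get_time(),get_ee_rot())
E
```

```text
pics
top {'intrinsics': array([[540.5878095 ,   0.        , 275.41174892],
       [  0.        , 540.5878095 , 216.47884519],
       [  0.        ,   0.        ,   1.        ]]), 'T': array([[ 1.20426920e-02,  9.88271688e-01, -1.52230235e-01,
         2.95523828e-01],
       [-9.99921158e-01,  1.24437908e-02,  1.68234386e-03,
        -5.43174925e-02],
       [ 3.55693401e-03,  1.52197973e-01,  9.88343627e-01,
         1.72472503e+00],
       [ 0.00000000e+00,  0.00000000e+00,  0.00000000e+00,
         1.00000000e+00]])}
scene {'intrinsics': array([[397.09810738,   0.        , 279.94794705],
       [  0.        , 397.09810738, 207.65539949],
       [  0.        ,   0.        ,   1.        ]]), 'T': array([[ 0.75304616, -0.51099619,  0.41449292,  0.97764685],
       [ 0.6578853 ,  0.57479438, -0.48661931, -0.57346944],
       [ 0.01041241,  0.6391356 ,  0.76902358,  0.88428875],
       [ 0.        ,  0.        ,  0.        ,  1.        ]])}
{'intrinsics': array([[307.69091951,   0.        , 277.99047399],
       [  0.        , 307.69091951, 207.50668616],
       [  0.        ,   0.        ,   1.        ]]), 'tool_from_camera': array([[-4.09666439e-04,  9.56043328e-01,  2.93225147e-01,
         8.11605138e-02],
       [ 9.99999705e-01,  2.01190712e-04,  7.41134526e-04,
         7.13702303e-04],
       [ 6.49562543e-04,  2.93225364e-01, -9.56043129e-01,
        -1.91249589e-01],
       [ 0.00000000e+00,  0.00000000e+00,  0.00000000e+00,
         1.00000000e+00]])} 0.1 [-1.44211935e-04  1.82370905e-01  9.83229563e-01 -6.77385821e-04]
```

View pics/top0.png

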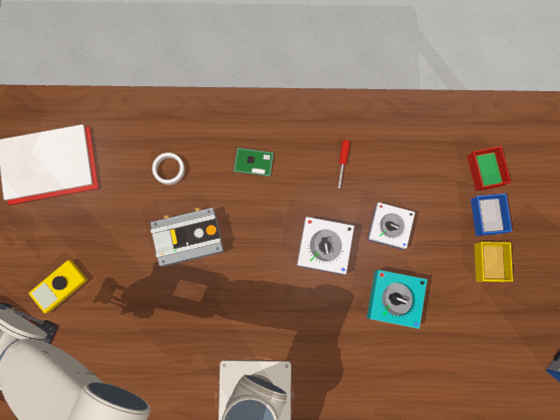

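View pics/scene0.png

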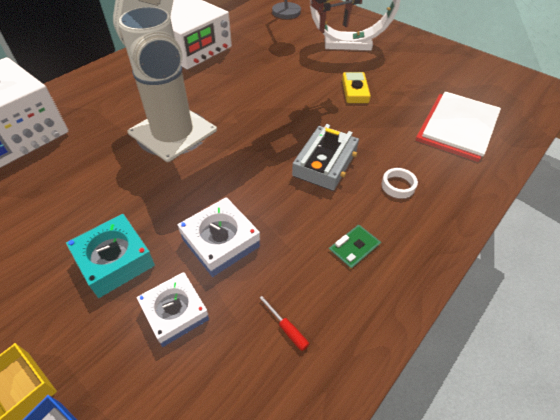

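Driver candidates in the top view: the large white one at (326,245), the small white one at (392,226) and the turquoise one at (398,298). I choose (326,245). The only detector is at (187,237), with its yellow fin at (172,237) and orange filter at (211,230), so the slide's +y points image-left. The yellow meter at (58,287) is not the target.

```bash
cat > h.py <<'E'
from station import *
import cv2, numpy as np
from scipy.spatial.transform import Rotation as R
def ray(K,T,uv,z):
    d=np.array([(uv[0]-K[0,2])/K[0,0],-(uv[1]-K[1,2])/K[1,1],-1]); d=T[:3,:3]@d
    return T[:3,3]+d*(z-T[2,3])/d[2]
def fixed(n,uv,z):
    c=camera_info(n); return ray(c["intrinsics"],c["T"],uv,z)
def rot(q): return R.from_quat(q,scalar_first=True)
def tcpT():
    T=np.eye(4); T[:3,:3]=rot(get_ee_rot()).as_matrix(); T[:3,3]=get_tcp_pos(); return T
def wshot(name):
    T=tcpT(); im=read_camera("wrist"); cv2.imwrite(f"pics/{name}.png",im[:,:,::-1]); np.save(f"pics/{name}.npy",T); return im,T
def wr(T,uv,z):
    c=camera_info("wrist"); return ray(c["intrinsics"],T@c["tool_from_camera"],uv,z)
def down(a): # tool z down, tool y (closing line) along world angle a
    y=np.array([np.cos(a),np.sin(a),0]); z=np.array([0,0,-1.]); x=np.cross(y,z)
    return R.from_matrix(np.c_[x,y,z]).as_quat(scalar_first=True)
E
python3 - <<'E'
from h import *
print("fin",fixed("top",(173,237),.113),"drv",fixed("top",(326,245),.07),"filt",fixed("top",(211,230),.065), "hole",fixed("top",(199,233),.065))
im=cv2.imread("pics/top0.png")
a=im[195:280,140:240]; b=im[200:285,280:380]
cv2.imwrite("pics/crop.png",cv2.resize(np.hstack([a,b]),None,fx=4,fy=4,interpolation=cv2.INTER_CUBIC))
E
```

```text
fin [0.47768337 0.24909841 0.113     ] drv [ 0.46367499 -0.21365565  0.07      ] filt [0.50634203 0.14157116 0.065     ] hole [0.49653724 0.17835457 0.065     ]
```

View pics/crop.png

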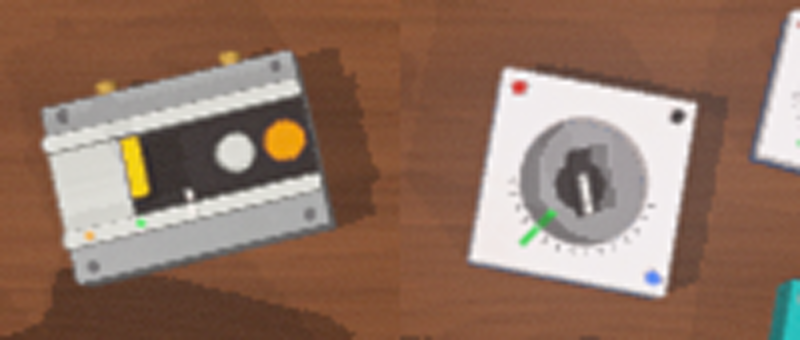

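The left crop shows the black shutter: fin (138,167), hole (236,152), filter (285,140), white line (190,195), green dot (141,223). The slide's +y runs left. The right crop shows the large white driver with pointer end at (586,212) and green mark at (538,227), which confirms the choice. Next, wrist close-ups of each.

Run:
```python
from h import *
a=np.arctan2(.0368,-.0098)
def best(p,a):
    c=[(abs(q[5]),k) for k in(a,a+np.pi) if (q:=inverse_kinematics(p,down(k))) is not None]
    print(c); return min(c)[1]
p=[.478,.24,.27]; k=best(p,a)
move_pose(p,down(k)); wshot("w_det"); print(k,get_time())
p=[.464,-.214,.27]
for k in np.arange(-3,3.2,.5):
    q=inverse_kinematics(p,down(k)); print(round(k,2),None if q is None else round(q[5],2))
```

```text
[(np.float64(1.3879908825485854), np.float64(1.8310604235619088)), (np.float64(1.7536017710412075), np.float64(4.972653077151702))]
1.8310604235619088 1.7417
-3.0 None
-2.5 2.04
-2.0 1.54
-1.5 1.04
-1.0 0.54
-0.5 0.04
0.0 -0.46
0.5 -0.96
1.0 -1.46
1.5 -1.96
2.0 -2.46
2.5 None
3.0 None
```

View pics/w_det.png

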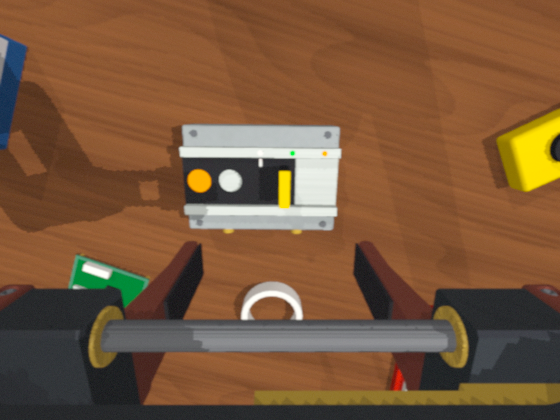

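The view shows the fin top at (285,189), the dots at (261,152) white, (292,153) green and (325,154) orange, and the white line at (261,162). I'll measure these by colour, and look at the driver too.

Run:
```python
from h import *
im=cv2.imread("pics/w_det.png"); T=np.load("pics/w_det.npy")
h=cv2.cvtColor(im,cv2.COLOR_BGR2HSV)
def cen(lo,hi,box):
    x0,y0,x1,y1=box; m=cv2.inRange(h[y0:y1,x0:x1],lo,hi); M=cv2.moments(m,True); return np.array([M['m10']/M['m00']+x0,M['m01']/M['m00']+y0]),M['m00']
Y,n=cen((22,150,100),(34,255,255),(272,165,300,215)); O,n2=cen((8,120,100),(24,255,255),(315,145,335,162)); G,n3=cen((45,100,80),(80,255,255),(284,145,300,162))
F,n4=cen((8,120,100),(24,255,255),(180,165,217,197))
print(Y,n,O,n2,G,n3,F,n4)
f=wr(T,Y,.113); o=wr(T,O,.075); g=wr(T,G,.075); F=wr(T,F,.065)
d=(o-g)[:2]; print("fin",f,"dots",np.linalg.norm(d),np.arctan2(d[1],d[0]))
d2=(f-F)[:2]; print("fin-filter",np.linalg.norm(d2),np.arctan2(d2[1],d2[0]))
# top crop cross-check
ht=cv2.cvtColor(cv2.imread("pics/top0.png"),cv2.COLOR_BGR2HSV)[225:250,165:180]
M=cv2.moments(cv2.inRange(ht,(22,150,100),(34,255,255)),True); print("top fin",fixed("top",(M['m10']/M['m00']+165,M['m01']/M['m00']+225),.113))
```

```text
[284.10429448 187.97341513] 489.0 [324.46666667 153.13333333] 15.0 [292. 153.] 21.0 [197.19372694 180.37269373] 542.0
fin [0.47792983 0.2485347  0.113     ] dots 0.04042048410775315 1.8268537603042552
fin-filter 0.11305909096100246 1.84156483347703
top fin [0.48038789 0.24801012 0.113     ]
```

Run:
```python
from h import *
a=1.83; q=down(a); u=np.array([np.cos(a),np.sin(a),0]); p=np.array([.479,.2483,.083])
up=np.array([0,0,.1])
move_pose(p+up,q); movel(p,v=.12); command_gripper(0.0)
print("grip",get_grip_width(),get_finger_force(),get_ft_force())
movel(p+.040*u,v=.05); print("at mid",get_ft_force(),get_tcp_pos()-p)
command_gripper(0.8); wait(.3); movel(p+.04*u+up,v=.2)
pd=np.array([.464,-.214,.27])
c=read_camera("top"); cv2.imwrite("pics/top1.png",c[:,:,::-1])
move_pose(pd,down(-.5)); wshot("w_drv"); print(get_time())
d=read_camera("top"); cv2.imwrite("pics/top2.png",d[:,:,::-1])
a=cv2.resize(d[195:280,140:240,::-1],None,fx=3,fy=3,interpolation=cv2.INTER_CUBIC)
w=cv2.imread("pics/w_drv.png"); w=w[:400,100:500]
cv2.imwrite("pics/c2.png",np.hstack([np.vstack([a,np.zeros((145,300,3),np.uint8)]),w]))
```

```text
grip 0.12492902087957723 29.99846488237381 [-0.1666314  -0.29811184  0.42098366]
at mid [ 2.63407245  1.29276739 -3.73777584] [-9.94320232e-03  3.87311007e-02  3.36312960e-05]
9.2
```

View pics/c2.png

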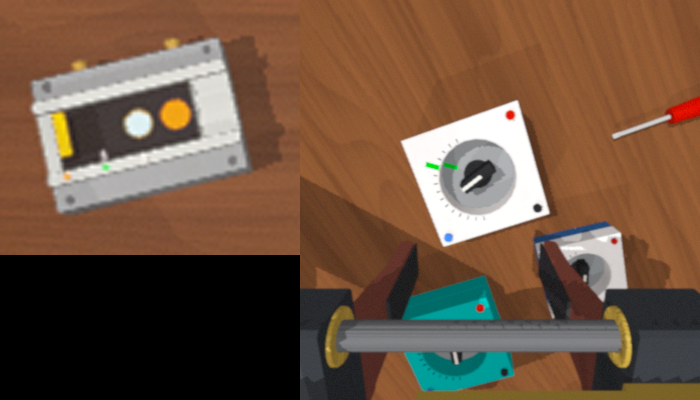

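The shutter's white line (103,155) is level with the green dot (105,167), and the open hole is over the port. In the wrist view (crop x−200), the pointer stripe is about (272,183), the rim mark (232,165), the floor mark (251,167) and the knob centre about (277,175).

```bash
cat > drv.py <<'E'
from h import *
def analyse(name):
    im=cv2.imread(f"pics/{name}.png"); T=np.load(f"pics/{name}.npy"); h=cv2.cvtColor(im,cv2.COLOR_BGR2HSV)
    w=cv2.inRange(h,(0,0,170),(180,60,255)); w[250:]=0
    cs,_=cv2.findContours(w,cv2.RETR_EXTERNAL,cv2.CHAIN_APPROX_NONE); c=max(cs,key=cv2.contourArea)
    P=np.array([wr(T,p,.07)[:2] for p in c[:,0]],np.float32); rc=cv2.minAreaRect(P); C=np.array(rc[0])
    g=cv2.inRange(h,(45,120,80),(80,255,255)); m=np.zeros_like(g); cv2.drawContours(m,[c],-1,255,-1)
    n,l,s,ce=cv2.connectedComponentsWithStats(g&m)
    out=[]
    for i in range(1,n):
        if s[i,4]>5:
            for z in(.07,.036):
                d=wr(T,ce[i],z)[:2]-C; out.append((s[i,4],z,np.hypot(*d).round(4),np.arctan2(d[1],d[0]).round(3)))
    n,l,s,ce=cv2.connectedComponentsWithStats(cv2.inRange(h,(0,0,150),(180,60,255))&m); st=[]
    for i in range(1,n):
        d=wr(T,ce[i],.07)[:2]-C
        if s[i,4]>15 and s[i,4]<2000 and np.hypot(*d)<.03:
            Q=np.array([wr(T,p[::-1],.07)[:2] for p in np.argwhere(l==i)])-C; v=np.linalg.svd(Q-Q.mean(0))[2][0]; v*=np.sign(v@Q.mean(0))
            st.append((s[i,4],Q.mean(0).round(4),"pca",np.arctan2(v[1],v[0]).round(3),"radial",np.arctan2(*Q.mean(0)[::-1]).round(3)))
    print("rect",rc,"\ngreen",out,"\nstripe",st)
E
python3 - <<'E'
from drv import *
analyse("w_drv")
E
```

```text
rect ((0.4630909860134125, -0.21199405193328857), (0.15256795287132263, 0.15288805961608887), 79.9725112915039) 
green [(np.int32(52), 0.07, np.float64(0.0597), np.float64(2.365)), (np.int32(52), 0.036, np.float64(0.0634), np.float64(2.471)), (np.int32(61), 0.07, np.float64(0.0378), np.float64(2.201)), (np.int32(61), 0.036, np.float64(0.0387), np.float64(2.367))] 
stripe []
```

```bash
sed -i 's/(0,0,150),(180,60,255)/(0,0,LO),(180,70,255)/; s/def analyse(name)/def analyse(name,LO=200)/' drv.py
python3 - <<'E'
from drv import *
for L in(180,200,220): analyse("w_drv",L)
im=cv2.imread("pics/w_drv.png")[130:225,225:330]
cv2.imwrite("pics/knob.png",cv2.resize(im,None,fx=5,fy=5,interpolation=cv2.INTER_NEAREST))
E
```

```text
rect ((0.4630909860134125, -0.21199405193328857), (0.15256795287132263, 0.15288805961608887), 79.9725112915039) 
green [(np.int32(52), 0.07, np.float64(0.0597), np.float64(2.365)), (np.int32(52), 0.036, np.float64(0.0634), np.float64(2.471)), (np.int32(61), 0.07, np.float64(0.0378), np.float64(2.201)), (np.int32(61), 0.036, np.float64(0.0387), np.float64(2.367))] 
stripe [(np.int32(71), array([0.0018, 0.0296]), 'pca', np.float64(0.331), 'radial', np.float64(1.509)), (np.int32(94), array([-0.0108, -0.0019]), 'pca', np.float64(-2.977), 'radial', np.float64(-2.97))]
rect ((0.4630909860134125, -0.21199405193328857), (0.15256795287132263, 0.15288805961608887), 79.9725112915039) 
green [(np.int32(52), 0.07, np.float64(0.0597), np.float64(2.365)), (np.int32(52), 0.036, np.float64(0.0634), np.float64(2.471)), (np.int32(61), 0.07, np.float64(0.0378), np.float64(2.201)), (np.int32(61), 0.036, np.float64(0.0387), np.float64(2.367))] 
stripe [(np.int32(75), array([-0.0098, -0.0018]), 'pca', np.float64(-2.976), 'radial', np.float64(-2.961))]
rect ((0.4630909860134125, -0.21199405193328857), (0.15256795287132263, 0.15288805961608887), 79.9725112915039) 
green [(np.int32(52), 0.07, np.float64(0.0597), np.float64(2.365)), (np.int32(52), 0.036, np.float64(0.0634), np.float64(2.471)), (np.int32(61), 0.07, np.float64(0.0378), np.float64(2.201)), (np.int32(61), 0.036, np.float64(0.0387), np.float64(2.367))] 
stripe [(np.int32(66), array([-0.0097, -0.0017]), 'pca', np.float64(-2.977), 'radial', np.float64(-2.971))]
```

View pics/knob.png

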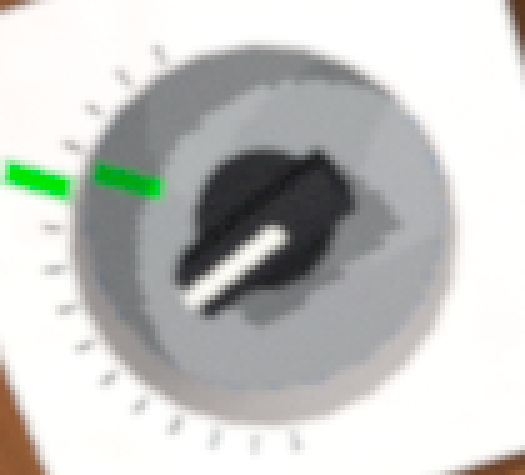

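The pointer is at −2.973 and the mark at 2.367, so trim is about 1.06. That means a 0.943 rad clockwise turn.

Run:
```python
from drv import *
p=np.array([.463,-.212,.046]); up=np.array([0,0,.1]); a=-2.973+np.pi/2; b=a-.943
assert inverse_kinematics(p,down(b)) is not None
command_gripper(.5); move_pose(p+up,down(a)); print(movel(p,v=.1,until_force=15),get_tcp_pos())
command_gripper(0.0); print("grip",get_grip_width(),get_finger_force(),get_ft_force())
move_pose(p,down(b)); print(get_ft_force(),get_ft_torque(),get_tcp_pos())
command_gripper(.5); wait(.2); movel(p+up,v=.2)
move_pose([.464,-.214,.27],down(-.5)); wshot("w_drv2"); analyse("w_drv2",200); print(get_time())
d=read_camera("top")[:,:,::-1]; cv2.imwrite("pics/c3.png",cv2.resize(d[130:285,130:430],None,fx=2.6,fy=2.6))
```

```text
False [ 0.46345709 -0.21222188  0.04651376]
grip 0.005199909619615619 0.0 [ 1.00329715 -0.30897572  0.42184399]
[ 0.6434064  -0.4542796   0.18852527] [ 0.04607312  0.11457522 -0.06652037] [ 0.46298791 -0.21199629  0.0459941 ]
rect ((0.4631783664226532, -0.21203398704528809), (0.15264427661895752, 0.15293735265731812), 79.93016052246094) 
green [(np.int32(53), 0.07, np.float64(0.0601), np.float64(2.364)), (np.int32(53), 0.036, np.float64(0.0638), np.float64(2.47)), (np.int32(63), 0.07, np.float64(0.0381), np.float64(2.204)), (np.int32(63), 0.036, np.float64(0.0391), np.float64(2.367))] 
stripe [(np.int32(79), array([-0.0099, -0.0016]), 'pca', np.float64(-2.979), 'radial', np.float64(-2.98))]
16.9083
```

View pics/c3.png

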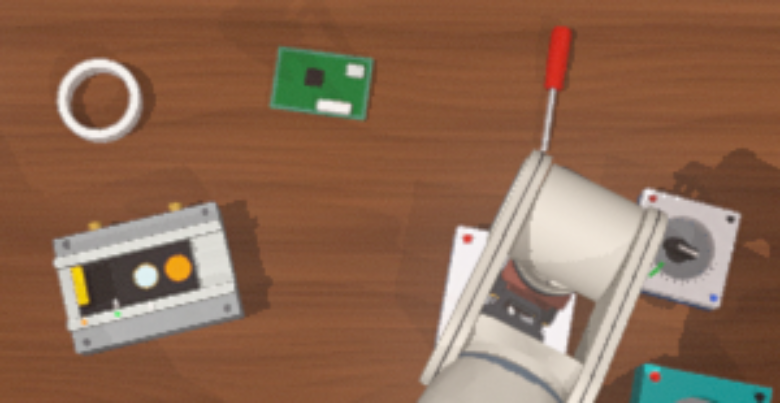

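The gripper closed on nothing (width 0.005, force 0) and the knob did not move (pointer −2.979). I'll go back with pictures and readings at each step, starting just above.

Run:
```python
from drv import *
p=np.array([.463,-.212,.046]); up=np.array([0,0,.06]); a=-2.976+np.pi/2
command_gripper(.5); print("open",get_grip_width()); move_pose(p+up,down(a)); print(get_tcp_pos(),rot(get_ee_rot()).as_matrix().round(3).tolist())
i0,_=wshot("g0"); print(movel(p,v=.1,until_force=10),get_tcp_pos(),get_grip_width(),get_ft_force())
i1,_=wshot("g1"); command_gripper(0.15); print("grip",get_grip_width(),get_finger_force(),get_ft_force(),get_ft_torque())
i2,_=wshot("g2"); print(get_grip_width(),get_time())
s=[cv2.resize(i[120:380,140:420,::-1],(400,371)) for i in(i0,i1)]; s2=cv2.resize(i2[120:380,140:420,::-1],(240,223))
cv2.imwrite("pics/diag.png",np.vstack([np.hstack(s),np.hstack([s2,np.zeros((223,560,3),np.uint8)])]))
```

```text
open 0.4999385241070148
[ 0.46364243 -0.21232675  0.10656571] [[0.986, 0.167, 0.001], [0.167, -0.986, -0.0], [0.001, 0.001, -1.0]]
False [ 0.46333612 -0.21218031  0.04634281] 0.4988278532180402 [ 0.42166713 -0.23555754  0.15449823]
grip 0.15112063918828553 0.0 [0.18626328 0.44015937 0.15824717] [-0.0456923   0.15668489 -0.01176302]
0.14618618512273862 19.6167
```

View pics/diag.png

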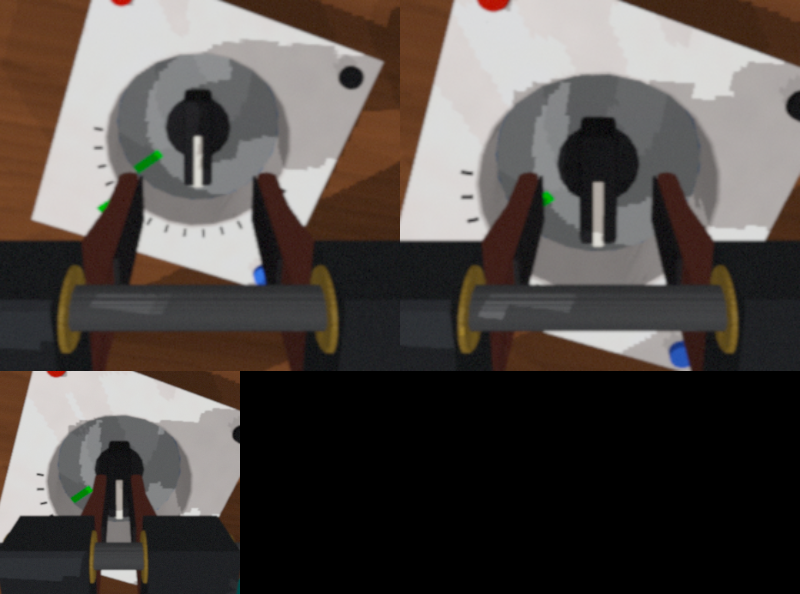

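Image 2 shows the bar centred between the open fingers, stripe about (598,215). Image 3 shows the fingers alongside the bar at width 0.15, with no force. I'll close fully and compare close-ups.

Run:
```python
from drv import *
command_gripper(0.0); print("grip",get_grip_width(),get_finger_force(),get_ft_force(),get_tcp_pos(),get_time())
i3,_=wshot("g3"); s=[cv2.resize(i[180:330,220:340],(400,500),interpolation=cv2.INTER_CUBIC) for i in(cv2.imread("pics/g2.png"),i3[:,:,::-1])]
cv2.imwrite("pics/diag2.png",np.hstack(s))
```

```text
grip 0.007807635464278062 0.0 [ 0.3735715  -0.17682651 -0.50212233] [ 0.46299134 -0.21200285  0.04599121] 20.025
```

View pics/diag2.png

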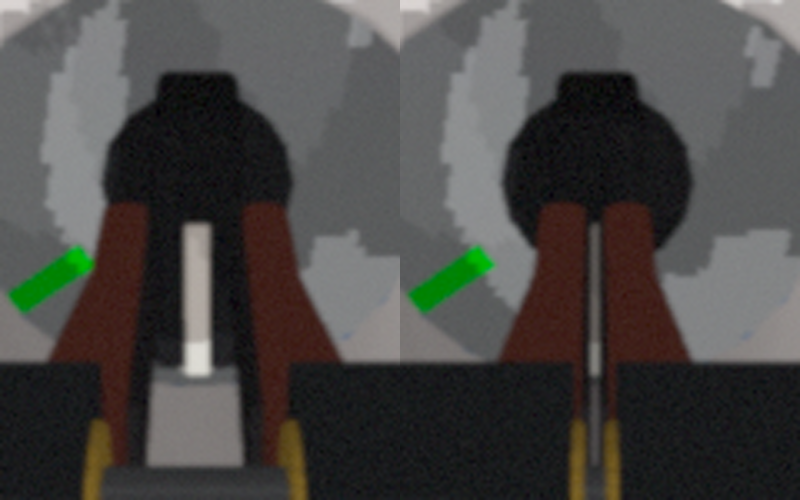

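In both crops the fingers lie over the bar's top and end near row 205, while the bar runs from row 75 to row 375. They closed above the knob, so the real tips are about 25 mm short of where the TCP reading puts them. I'll open, go lower with a force stop, and grip.

Run:
```python
from drv import *
p=np.array([.463,-.212,.046])
print("probe shut",movel([p[0],p[1],.036],v=.02,until_force=5),get_tcp_pos(),get_ft_force())
movel(p+[0,0,.012],v=.08); command_gripper(.5)
print("probe open",movel([p[0],p[1],.024],v=.03,until_force=5),get_tcp_pos(),get_ft_force())
command_gripper(0.0); print("grip",get_grip_width(),get_finger_force(),get_ft_force(),get_time())
```

```text
probe shut True [ 0.46330079 -0.21215484  0.04220599] [-0.68433705  1.05534608  7.80765244]
probe open False [ 0.46316308 -0.21207544  0.02417058] [ 0.63995096 -0.41811827 -0.32587383]
grip 0.17660083356527453 29.99506026506424 [-0.66606618 -3.52620791  0.92189759] 23.4167
```

Shut tips touched the knob top at TCP z = 0.042, so the tips are about 28 mm short. The bar is now gripped properly (width 0.177, 30 N), so I'll turn it.

Run:
```python
from drv import *
p=np.array([.463,-.212,.0242]); a=-2.976+np.pi/2; b=a-.943
move_pose(p,down(b)); print(get_grip_width(),get_finger_force(),get_ft_force(),get_ft_torque())
command_gripper(.5); wait(.2); movel(p+[0,0,.12],v=.2)
move_pose([.464,-.214,.27],down(-.5)); wshot("w_drv3"); analyse("w_drv3",200); analyse("w_drv3",170); print(get_time())
i=cv2.imread("pics/w_drv3.png")[100:280,190:370]; d=read_camera("top")[:,:,::-1][195:280,140:240]
cv2.imwrite("pics/fin.png",np.hstack([cv2.resize(i,(400,400)),cv2.resize(d,(400,400))]))
```

```text
0.1791793912689358 29.995464384555817 [ 2.70437538  0.10464787 -3.28635593] [ 0.11983535 -0.36414477 -0.10231685]
rect ((0.46315252780914307, -0.21197938919067383), (0.1526426076889038, 0.1528910994529724), 79.93486785888672) 
green [(np.int32(53), 0.07, np.float64(0.06), np.float64(2.364)), (np.int32(53), 0.036, np.float64(0.0637), np.float64(2.47)), (np.int32(63), 0.07, np.float64(0.038), np.float64(2.206)), (np.int32(63), 0.036, np.float64(0.039), np.float64(2.37))] 
stripe [(np.int32(81), array([-0.0078,  0.0079]), 'pca', np.float64(2.37), 'radial', np.float64(2.35))]
rect ((0.46315252780914307, -0.21197938919067383), (0.1526426076889038, 0.1528910994529724), 79.93486785888672) 
green [(np.int32(53), 0.07, np.float64(0.06), np.float64(2.364)), (np.int32(53), 0.036, np.float64(0.0637), np.float64(2.47)), (np.int32(63), 0.07, np.float64(0.038), np.float64(2.206)), (np.int32(63), 0.036, np.float64(0.039), np.float64(2.37))] 
stripe []
27.575
```

View pics/fin.png

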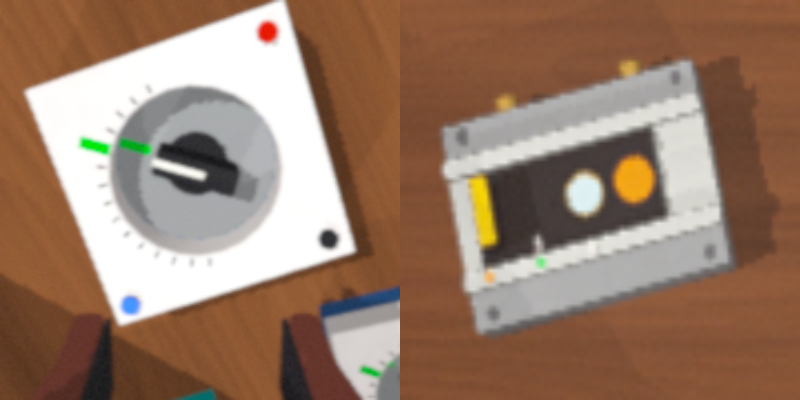

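The pointer stripe, (153,162) to (205,177), measures 2.37 rad against the mark's 2.367. The shutter's line (538,243) is level with the green dot (540,262), and the gripper is clear of both.

```bash
python3 -c "
from station import *
print(job_done())"
```

```text
the job is handed in; nothing more can be done
None
```

I handed the job in at about 28 s: in the last pictures the shutter is in its middle stop and the trim pointer is on the green mark, with both released; I don't have the judge's verdict.

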